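# Hang the packed column on the hook scale

## Robot

A 6-joint arm with a two-finger parallel gripper is mounted at the origin on the work surface. World frame = base frame: x ahead of the robot, y to its left, z up, the work surface at z = 0. Lengths are in mm, angles in rad, forces in N, time in s.
With the tool pointing down it reaches from about 250 to 725 mm from the base axis. Payload 4 kg.
Tool frame: the origin (TCP) lies on the centre line of the jaws, within the pads' length; the fingertips stand 17 mm ahead of it and the grasp point (between the pads) lies 2 mm behind it; z points along the fingers, y is the line along which they close (so a half turn about z gives the same grasp; the last joint's range is limited). The gripper opens to 85 mm and grips with 20 to 120 N. Pads are 22 mm wide; open, the fingers measure 114 mm over their backs; the gripper's body (76 mm by 85 mm) begins 54 mm behind the grasp point. The pads swing forward as they close: fully open they stand 13 mm farther back than shut.
Start: joints at [1.136, 0.241, 0.005, 1.335, 0, 1.571], TCP at [210.613, 453.478, 248.306] pointing down, gripper open.
Joint ranges: [-2.72, 2.72], [-1.05, 1.87], [-1.09, 1.28], [-1.99, 2.15], [-1.42, 1.44], [-3.14, 3.14]. Speed limits (rad/s): [2.79, 2.79, 3.14, 3.14, 3.14, 3.14].

## Interface

Orientations are given as a unit quaternion [x, y, z, w].
In Python, from cell import bot gives the robot as it stands.
- The arm moves only by the tool drive_tool, never from a script. Its argument "targets" is text: rows parted by semicolons, each of 7 numbers parted by spaces: the shift along the world's x, y, z in mm, then the turn, a rotation vector about the world's x, y, z in degrees, then the closure, from 0 (fully open) to 1 (shut). In form: x y z rx ry rz grip; .... A call has exactly 10 rows; each row shifts and turns the commanded pose from where the row before left it; what a row does not reach is not made up. A row lasts 1/12 s, in which the tool goes at most 41.7 mm and 7.16 degrees, less where a joint would pass 70% of its speed; a pose out of reach is approached as far as the arm can. A call is refused whole if a number of a shift passes 41.7 or a number of a turn 7.16, either way. A call with a gripper value outside its range is refused whole. The fingers move at their own pace and stop on an object; "newtons" is the grip in N (left out, the last holds). Time passes only in rows, so rows that do not move let the fingers close, or fill a call up. It gives the time, the measured TCP pose, the force, the opening and the grip force at its end, in the units of the state.
- bot.observe(): the state, without advancing time (a new reading comes with each control period).
- bot.grab_frame(name): name is "scene" or "side" or "wrist"; returns the picture (400x640x3 uint8, blue, green, red); there is no depth.
- bot.camera_params(name): a dict with "fx", "fy", "cx", "cy" (pixels), "rvec" (rotation vector, rad) and "tvec" (3), from world to camera coordinates, as OpenCV has them. Camera axes: x right, y down, z forward; pixel columns grow to the right and rows downward; lengths in mm; the calibration is good to about 2 mm. A picture is of the moment at which its call begins: read the wrist's pose just before it. camera_params takes no time and is no camera call; for the wrist camera it gives the pose at the moment of the call.
- bot.job_done(): hands the job in; it is judged then, once.
The state is a dict: "time": time; "q": joint angles; "joint_velocities": joint speeds; "joint_torque": joint torques, N m; "eef_pos": TCP position; "tool_rot": TCP orientation; "force": force on the tool from outside, world axes, zero at the start; "ft_torque": the same for the moment, N m; "opening": finger opening in mm; "grip_force": force on a finger pad.
Only numpy, scipy, OpenCV 4.12 (cv2) and the standard library are available. Lean on these libraries where they do the work, as an engineer would, in place of code of your own. Each camera call takes 0.05 s, during which the arm holds its last target. There are 200 camera calls.

## Task

Weigh the longer of the two packed chromatography columns: pick it up by the black grip block on top, hang it by its wire loop on the hook of the sprung scale, and lower it gently until the hook carries it. Let go but keep the hand around the grip for a good two seconds while the hook settles, then lift the hand clear and leave the column hanging still. Do not shift the shorter column from where it stands.

Things in the scene. Friction and masses are not known exactly. Their poses are not given: they have to be found in the camera images.
- long_column: Longer packed column, upright, 193 mm tall: black foot cap (diameter 52), white tube (40), brown-red top cap (52), steel wire loop, black grip block. Origin: underside of the loop's peak, 160 mm above the foot; z up. Loop in its y-z plane, seen through along x; window 37 wide, 52 high down from the origin to the cap. Block 16 (x) by 28 (y) by 28 high, centre 19 above origin. About 0.26-0.4 kg.
- short_column: Shorter packed column, a bystander that stays: same caps, loop and block, but 153 mm tall, origin (under the loop's peak) 120 mm above its foot. On both columns the wire is 7 mm thick; the arch slopes from the peak down to the loop's upright sides, 16 mm lower. A half turn about z changes nothing.
- hook_seat (a point): Hook's seat: middle of the top of its trough, 235 mm above the bench unloaded, sinks with the hook. z up; -x: the way the 8 mm hook bar points. Trough flat to 17 mm either way; free tip at -x, 30 mm off, rises 14 mm. At +x the bar steps up 16 mm and runs to the white housing (front 90 mm from the seat, 70 wide, top 40 above it). Pass the loop over the tip along +x, then lower.
- hook (a joint): How far the sprung hook is pulled down, in m: 0 unloaded, 0.045 at its lower stop. 130 N/m (the long column pulls it down 19 to 31 mm), damped: settles in about a second.
Not all that is in view belongs to the job. Leave any green or yellow look-alike of the long_column alone.

How it is judged:
By the outcome, as a careful person would: the job done as asked, in the order asked, and still so for the second after the job is handed in, with the robot touching nothing.
It also fails if it takes over 50 s, if anything falls off the work surface, if the arm or the gripper's body presses on something with over 40 N, if the wrist force passes 120 N, or if a joint passes its speed limit or range.

## Working session

There is one attempt and no reset: what is moved stays moved. The work goes in short steps, Python scripts to look and compute and a tool call to move; the robot and the scene stay as the last step left them, time stands still between calls to the robot, and variables do not carry over. Pictures are saved under pics/ and viewed, at most 10 in all, crops included, and the job is handed in when it is done.

Besides the shell and the picture viewer there is one more tool, called after "Emit:" by a JSON object that holds its "method" and its "body". drive_tool: Moves the arm, as the interface text tells. Its arguments: {"type":"object","properties":{"targets":{"type":"string"},"newtons":{"type":"number"}},"required":["targets"]}

```bash
mkdir -p pics; python3 - <<'E'
from cell import bot
import cv2,numpy as np
s=bot.observe();print(s['time'],s['eef_pos'],s['tool_rot'],s['opening'])
for n in("scene","side"):
    p=bot.camera_params(n);f=bot.grab_frame(n);cv2.imwrite(f"pics/{n}0.png",f)
    R=cv2.Rodrigues(np.array(p['rvec'],float))[0];print(n,p['fx'],p['cx'],p['cy'],-R.T@np.array(p['tvec']).ravel(),R[2])
E
```

```text
0.0 [210.36960167 452.92537549 247.40771332] [ 2.15707785e-01  9.76457390e-01 -1.03463632e-03 -2.16553037e-04] 85.31326368795769
scene 419.61610628698185 319.81042961902295 195.9732891618011 [ 975.53633555 -417.03747815  854.45145611] [-0.48211508  0.44221884 -0.75631181]
side 470.00371844085277 313.5825431916079 192.5441483079288 [ 216.22492254 -643.22916346  787.74143691] [ 0.38340123  0.66888976 -0.63685947]
```

View pics/scene0.png

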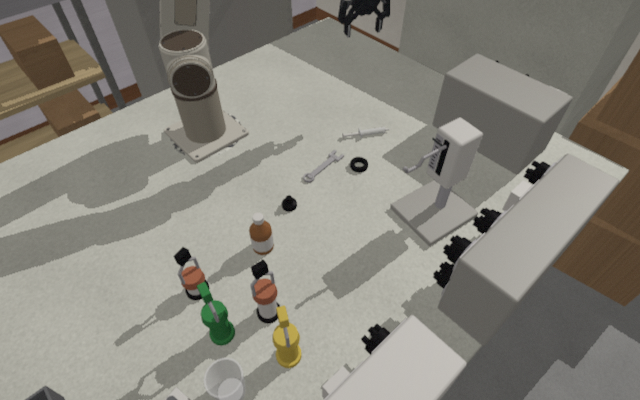

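View pics/side0.png

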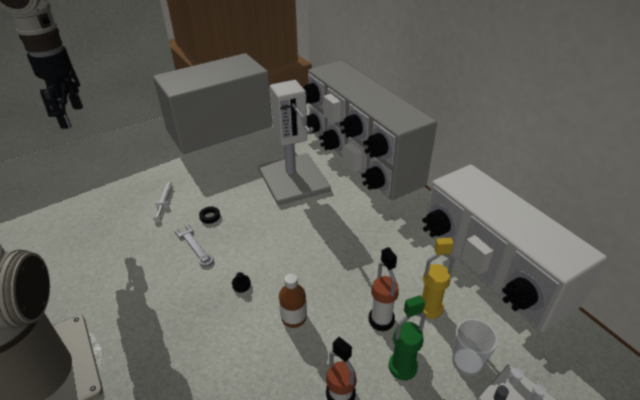

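The scene view shows the short column near (190,275) and the long one near (265,290), with green and yellow look-alikes in front. The scale is at (450,160), with its hook reaching towards (405,168). In the side view the long column is at (383,290), the short one at (341,375) and the scale at (290,120).

```bash
cat > h.py <<'E'
import cv2,numpy as np
def ray(p,uv):
    R=cv2.Rodrigues(np.array(p['rvec'],float))[0];t=np.array(p['tvec'],float).ravel()
    d=R.T@np.array([(uv[0]-p['cx'])/p['fx'],(uv[1]-p['cy'])/p['fy'],1]);return -R.T@t,d/np.linalg.norm(d)
def plane(p,uv,z):
    c,d=ray(p,uv);return c+d*(z-c[2])/d[2]
def tri(p1,a,p2,b):
    c1,d1=ray(p1,a);c2,d2=ray(p2,b)
    s=np.linalg.lstsq(np.c_[d1,-d2],c2-c1,rcond=None)[0]
    A=c1+s[0]*d1;B=c2+s[1]*d2;return (A+B)/2,np.linalg.norm(A-B)
def proj(p,X):
    return cv2.projectPoints(np.array(X,float).reshape(-1,1,3),np.array(p['rvec'],float),np.array(p['tvec'],float),np.array([[p['fx'],0,p['cx']],[0,p['fy'],p['cy']],[0,0,1]]),None)[0].reshape(-1,2)
def blobs(m,amin=40):
    n,l,s,c=cv2.connectedComponentsWithStats(m.astype(np.uint8));return [(c[i].round(1),s[i]) for i in range(1,n) if s[i][4]>=amin]
E
python3 - <<'E'
from h import *
a=cv2.imread('pics/scene0.png');b=cv2.imread('pics/side0.png')
for n,f in(('scene',a),('side',b)):
    hsv=cv2.cvtColor(f,cv2.COLOR_BGR2HSV)
    m=((hsv[...,0]<12)&(hsv[...,1]>120)&(hsv[...,2]>90));print(n,'red',[(c,s[:5]) for c,s in blobs(m)])
    m=(f.max(2)<40);print('blk',[(tuple(c),list(s)) for c,s in blobs(m,30) if c[1]>180])
z=lambda f,x,y,w,h:cv2.resize(f[y:y+h,x:x+w],(400,300),interpolation=cv2.INTER_CUBIC)
cv2.imwrite('pics/c1.png',np.vstack([np.hstack([z(a,160,235,140,105),z(a,390,110,100,75)]),np.hstack([z(b,310,240,140,105),z(b,255,75,100,75)])]))
E
```

```text
scene red [(array([192.3, 277.2]), array([182, 267,  23,  23, 355], dtype=int32)), (array([264.8, 291.4]), array([254, 279,  23,  25, 437], dtype=int32))]
blk [((np.float64(288.7), np.float64(203.8)), [np.int32(283), np.int32(196), np.int32(13), np.int32(15), np.int32(143)]), ((np.float64(485.6), np.float64(219.7)), [np.int32(474), np.int32(209), np.int32(26), np.int32(24), np.int32(331)]), ((np.float64(456.0), np.float64(247.8)), [np.int32(444), np.int32(236), np.int32(27), np.int32(27), np.int32(362)]), ((np.float64(182.4), np.float64(256.5)), [np.int32(175), np.int32(248), np.int32(16), np.int32(18), np.int32(164)]), ((np.float64(259.5), np.float64(269.3)), [np.int32(252), np.int32(261), np.int32(16), np.int32(18), np.int32(184)]), ((np.float64(443.7), np.float64(274.1)), [np.int32(435), np.int32(263), np.int32(19), np.int32(25), np.int32(265)]), ((np.float64(193.5), np.float64(296.3)), [np.int32(186), np.int32(290), np.int32(16), np.int32(10), np.int32(55)]), ((np.float64(266.7), np.float64(318.5)), [np.int32(257), np.int32(310), np.int32(20), np.int32(13), np.int32(77)]), ((np.f
[... 1108 characters left out ...]
39)]), ((np.float64(381.2), np.float64(324.4)), [np.int32(369), np.int32(313), np.int32(26), np.int32(18), np.int32(162)]), ((np.float64(45.2), np.float64(344.6)), [np.int32(0), np.int32(315), np.int32(71), np.int32(68), np.int32(1357)]), ((np.float64(341.6), np.float64(349.0)), [np.int32(333), np.int32(338), np.int32(18), np.int32(24), np.int32(285)]), ((np.float64(328.6), np.float64(394.7)), [np.int32(327), np.int32(387), np.int32(7), np.int32(13), np.int32(39)]), ((np.float64(352.6), np.float64(395.0)), [np.int32(349), np.int32(389), np.int32(7), np.int32(11), np.int32(39)]), ((np.float64(498.8), np.float64(396.8)), [np.int32(495), np.int32(392), np.int32(10), np.int32(8), np.int32(48)])]
```

View pics/c1.png

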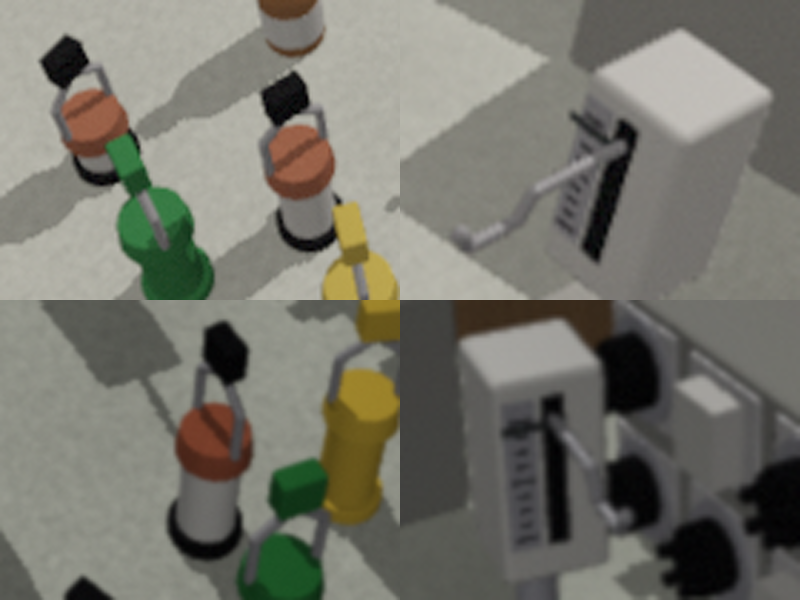

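The crops show the hook tip at scene (405.8,169.5) and side (310.5,130). The lower bend is at (418.8,165.5) and (306.2,125), and the bar enters the housing at (445.5,146.8) and (293.8,106). The long column's loop and black block are clearly visible, with the yellow column close by.

```bash
python3 - <<'E'
from h import *
from cell import bot
P=bot.camera_params('scene');Q=bot.camera_params('side')
T=lambda n,a,b:print(n,*[np.round(x,1) for x in tri(P,a,Q,b)])
T('long block',(259.5,269.3),(388.4,258.2))
T('short block',(182.4,256.5),(341.6,349))
T('long cap',(264.8,291.4),(382,286))
T('tip',(405.8,169.5),(310.5,130));T('lowbend',(418.8,165.5),(306.2,125));T('upbend',(425,157.5),(304,115.5));T('root',(445.5,146.8),(293.8,106))
# housing front top corners: scene crop (597,70),(687,140); side (470,350),(575,372)... 
T('hTL',(390+197/4,110+70/4),(255+75/4,75+50/4));T('hTR',(390+285/4,110+140/4),(255+180/4,75+72/4))
for n,p,uv in(('s',P,(266.7,318.5)),('q',Q,(381.2,324.4))):print(plane(p,uv,5).round(0))
a=cv2.imread('pics/scene0.png');b=cv2.imread('pics/side0.png')
for n,f,p in(('scene',a,P),('side',b,Q)):
    hsv=cv2.cvtColor(f,cv2.COLOR_BGR2HSV)
    for c,lo,hi in(('y',18,34),('g',45,80)):
        m=((hsv[...,0]>lo)&(hsv[...,0]<hi)&(hsv[...,1]>150)&(hsv[...,2]>40));print(n,c,[(k,s,) for k,s in blobs(m,60)])
E
```

```text
long block [ 601.5 -225.7  178.9] 0.6
short block [ 450.2 -309.9  137.9] 0.2
long cap [ 601.5 -221.8   96. ] 6.5
tip [650.1 120.6 239.5] 0.1
lowbend [658.  154.3 233. ] 1.7
upbend [660.5 166.9 250. ] 0.9
root [667.4 229.1 244.1] 3.7
hTL [633.4 245.1 282.6] 20.7
hTR [693.9 242.2 262.1] 1.3
[ 612. -238.    5.]
[ 593. -237.    5.]
scene y [(array([283.2, 323.8]), array([275, 319,  14,  12,  64], dtype=int32)), (array([287.5, 353.4]), array([274, 336,  26,  31, 448], dtype=int32))]
scene g []
side y [(array([443.6, 245.5]), array([435, 238,  18,  16, 250], dtype=int32)), (array([434.7, 290. ]), array([ 423,  265,   27,   53, 1025], dtype=int32))]
side g [(array([414.2, 305.7]), array([405, 297,  20,  19, 264], dtype=int32)), (array([405.9, 351.8]), array([ 390,  323,   32,   56, 1206], dtype=int32))]
```

Emit:
{"method": "drive_tool", "body": {"targets": "19 -33 6 0 0 -2 0;19 -33 6 0 0 -2 0;19 -33 6 0 0 -2 0;19 -33 6 0 0 -2 0;19 -33 6 0 0 -2 0;19 -33 6 0 0 -2 0;19 -33 6 0 0 -2 0;19 -33 6 0 0 -2 0;19 -33 6 0 0 -2 0;19 -33 6 0 0 -2 0"}}

```text
time: 0.93
eef_pos: [400.8, 121.6, 308.4]
tool_rot: [0.383, 0.924, -0.0, -0.0]
force: [1.0, 0.6, -0.5]
opening: 85.2
grip_force: 0.0
```

Emit:
{"method": "drive_tool", "body": {"targets": "19 -33 6 0 0 -2 0;19 -33 6 0 0 -2 0;19 -33 6 0 0 -2 0;19 -33 6 0 0 -2 0;19 -33 6 0 0 -2 0;19 -33 6 0 0 -2 0;19 -33 6 0 0 -2 0;19 -33 6 0 0 -2 0;10 -15 0 0 0 -2 0;0 0 0 0 0 0 0"}}

```text
time: 1.77
eef_pos: [564.0, -159.3, 354.3]
tool_rot: [0.524, 0.852, -0.001, -0.001]
force: [-1.0, 0.7, -2.4]
opening: 85.3
grip_force: 0.0
```

```bash
python3 - <<'E'
from h import *
from cell import bot
s=bot.observe();print(s['time'],s['eef_pos'],s['tool_rot'],s['q'])
p=bot.camera_params('wrist');f=bot.grab_frame('wrist');cv2.imwrite('pics/w1.png',f);np.save('w1.npy',p,allow_pickle=True)
print(ray(p,(320,200)),proj(p,[[601.5,-225.7,193],[601.5,-225.7,0]]))
E
```

```text
1.7667 [ 563.96415768 -159.30021251  354.27909495] [ 5.24227616e-01  8.51577763e-01 -6.19984920e-04 -5.78581671e-04] [-2.74864733e-01  4.13665886e-01  5.20749764e-01  1.67933230e+00
 -8.76333581e-04  8.28752060e-01]
(array([531.53216902, -95.3057095 , 480.01350847]), array([ 0.1220897 , -0.26322461, -0.95697801])) [[326.55901984 255.96543132]
 [325.17553464 201.42648783]]
```

View pics/w1.png

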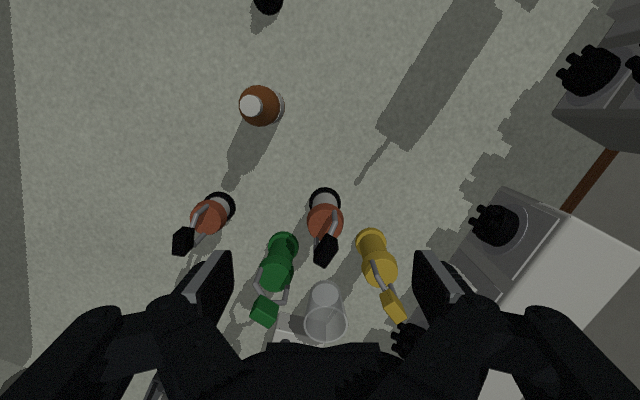

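The wrist view shows the long column in the middle: cap at (326,222), block at (326,250). Green is at (275,275), yellow at (383,270) and the short column at (205,220). I'll enlarge the block and compute its yaw.

```bash
python3 - <<'E'
from h import *
p=np.load('w1.npy',allow_pickle=True).item();f=cv2.imread('pics/w1.png')
c=cv2.resize(f[180:275,290:365],(600,760)[::1],interpolation=cv2.INTER_CUBIC)
c=cv2.resize(f[185:275,280:370],(600,600),interpolation=cv2.INTER_CUBIC)
cv2.imwrite('pics/c2.png',cv2.convertScaleAbs(c,alpha=1.8,beta=20))
m=(f.max(2)<45).astype(np.uint8);m[:231]=0;m[275:]=0;m[:,:305]=0;m[:,345:]=0
ct=max(cv2.findContours(m,0,2)[0],key=cv2.contourArea);print(cv2.minAreaRect(ct))
for v in cv2.approxPolyDP(ct,2,True)[:,0]:print(v,plane(p,v,193).round(1),plane(p,v,165).round(1))
E
```

```text
((325.3918762207031, 250.1486358642578), (22.851457595825195, 34.3593864440918), 9.462322235107422)
[327 233] [ 590.2 -202.5  193. ] [ 595.9 -212.9  165. ]
[319 243] [ 587.9 -216.1  193. ] [ 593.4 -227.8  165. ]
[316 237] [ 582.2 -211.4  193. ] [ 587.1 -222.8  165. ]
[313 261] [ 591.4 -237.3  193. ] [ 597.3 -251.1  165. ]
[322 267] [ 603.  -239.3  193. ] [ 610.  -253.4  165. ]
[326 266] [ 606.3 -236.4  193. ] [ 613.6 -250.1  165. ]
[337 250] [ 608.1 -214.7  193. ] [ 615.5 -226.4  165. ]
[336 239] [ 601.4 -204.2  193. ] [ 608.3 -214.8  165. ]
```

View pics/c2.png

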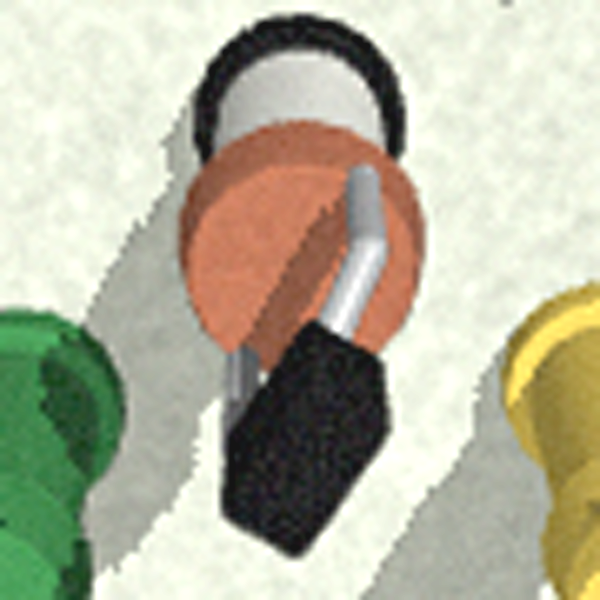

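```bash
python3 - <<'E'
from h import *
p=np.load('w1.npy',allow_pickle=True).item()
g=lambda x,y,z:plane(p,(280+x/6.667-.4,185+y/6.667-.4),z)
A,B,C=g(388,425,193),g(297,557,193),g(222,515,193);D,E,F=g(315,320,165),g(380,365,165),g(230,435,165)
print(np.linalg.norm(A-B),np.linalg.norm(B-C),'centre top',(A+C)/2,'bottom',(E+F)/2)
for a,b in((A,B),(C,B),(D,F),(E,D)):
    d=b-a;print(np.degrees(np.arctan2(d[1],d[0]))%180,np.linalg.norm(d))
a,b=g(364,170,108),g(243,350,108);d=b-a;print('feet',a,b,np.degrees(np.arctan2(d[1],d[0]))%180,np.linalg.norm(d),(a+b)/2)
a,b=g(366,243,141),g(240,360,141)
for z,r in((112,(302,280)),): print('cap',g(*r,z))
E
```

```text
26.90528911971358 13.92950633237039 centre top [ 599.86398108 -225.4647596   193.        ] bottom [ 600.62791544 -226.42833898  165.        ]
85.13383011415665 26.90528911971358
174.65088016623375 13.92950633237039
82.44831188394039 25.607085439128163
170.0169754180544 13.71001213071907
feet [ 601.43371018 -201.57705304  108.        ] [ 597.27505874 -245.93218182  108.        ] 84.64371638847858 44.549655786562404 [ 599.35438446 -223.75461743  108.        ]
cap [ 600.27034473 -225.92104372  112.        ]
```

```bash
python3 - <<'E'
from h import *
from cell import bot
p=np.load('w1.npy',allow_pickle=True).item();Q=bot.camera_params('side')
for n,a,b in(('yel',(393,305),(443.6,245.5)),('grn',(264,312),(414.2,305.7))):
    x,e=tri(p,a,Q,b);d=x[:2]-[600.3,-225.8];c,s=np.cos(np.radians(84.5)),np.sin(np.radians(84.5))
    print(n,x.round(1),e.round(1),'along close',d@[c,s],'across',d@[s,-c])
E
```

```text
yel [ 702.2 -253.6  179. ] 1.4 along close -17.92245283227754 across 104.12880123553363
grn [ 572.7 -327.7  180.7] 0.8 along close -104.09565781686182 across -17.67597174972162
```

Emit:
{"method": "drive_tool", "body": {"targets": "4 -7.4 -11 0 0 6.4 0;4 -7.4 -11 0 0 6.4 0;4 -7.4 -11 0 0 6.4 0;4 -7.4 -11 0 0 6.4 0;4 -7.4 -11 0 0 6.4 0;4 -7.4 -11 0 0 6.4 0;4 -7.4 -11 0 0 6.4 0;4 -7.4 -11 0 0 6.4 0;4 -7.3 -11 0 0 6.5 0;0 0 0 0 0 0 0"}}

```text
time: 2.65
eef_pos: [597.4, -221.2, 254.2]
tool_rot: [0.044, 0.999, 0.001, -0.003]
force: [-0.6, 0.0, -0.7]
opening: 85.1
grip_force: 0.0
```

```bash
python3 - <<'E'
from h import *
from cell import bot
s=bot.observe();print(s['time'],s['eef_pos'],s['tool_rot'],s['q'],s['joint_velocities'])
p=bot.camera_params('wrist');f=bot.grab_frame('wrist');np.save('w2.npy',p,allow_pickle=True)
cv2.imwrite('pics/w2.png',cv2.convertScaleAbs(f,alpha=1.5,beta=15))
print(proj(p,[[600.3,-225.8,193],[600.3,-225.8,165]]))
E
```

```text
2.65 [ 597.395893   -221.23026407  254.20699503] [ 4.41660785e-02  9.99020479e-01  7.98712715e-04 -2.60799837e-03] [-3.54632663e-01  5.27845449e-01  4.44125305e-01  1.49253084e+00
 -7.23684921e-05 -2.66271237e-01] [ 0.01016775 -0.02511532  0.02185077  0.04653555  0.01087936  0.16318837]
[[317.19279673 227.97740946]
 [317.74228981 213.97985099]]
```

View pics/w2.png

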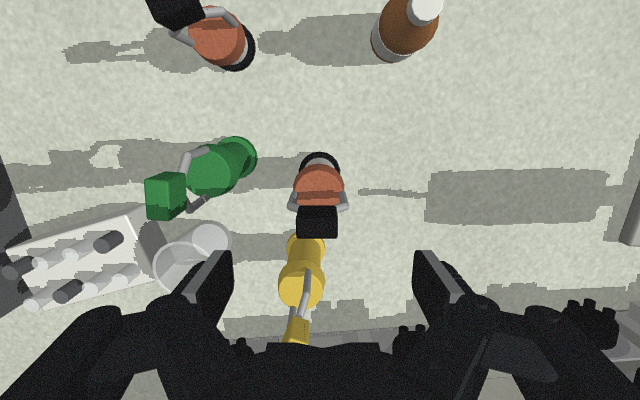

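The block is centred at (317,222), where it was predicted, and square to the jaws.

Emit:
{"method": "drive_tool", "body": {"targets": "0 0 -10 0 0 0 0;0 0 -10 0 0 0 0;0 0 -10 0 0 0 0;0 0 -10 0 0 0 0;0 0 0 0 0 0 0;0 0 0 0 0 0 0;0 0 0 0 0 0 0;0 0 0 0 0 0 0;0 0 0 0 0 0 0;0 0 0 0 0 0 0"}}

```text
time: 3.53
eef_pos: [598.9, -222.2, 217.9]
tool_rot: [0.046, 0.999, -0.0, 0.001]
force: [0.1, 0.8, -0.1]
opening: 85.4
grip_force: 0.0
```

Emit:
{"method": "drive_tool", "body": {"targets": "1.4 -3.5 -8 0 0 0 0;0 0 -8 0 0 0 0;0 0 -8 0 0 0 0;0 0 -7 0 0 0 0;0 0 -5 0 0 0 0;0 0 0 0 0 0 0;0 0 0 0 0 0 0.3;0 0 0 0 0 0 0.6;0 0 0 0 0 0 0.8;0 0 0 0 0 0 0.8", "newtons": 50}}

```text
time: 4.37
eef_pos: [600.3, -225.6, 181.9]
tool_rot: [0.045, 0.999, -0.0, 0.001]
force: [-0.2, 0.5, -0.3]
opening: 38.9
grip_force: 0.0
```

Emit:
{"method": "drive_tool", "body": {"targets": "0 0 0 0 0 0 0.9;0 0 0 0 0 0 0.9;0 0 0 0 0 0 0.9;0 0 0 0 0 0 0.9;0 0 3 0 0 0 0.9;0 0 5 0 0 0 0.9;0 0 8 0 0 0 0.9;0 0 8 0 0 0 0.9;0 0 8 0 0 0 0.9;0 0 0 0 0 0 0.9"}}

```text
time: 5.2
eef_pos: [601.1, -226.0, 216.0]
tool_rot: [0.045, 0.999, -0.001, 0.002]
force: [1.3, 0.2, -2.9]
opening: 26.9
grip_force: 50.1
```

Held: the force reads about 0.3 kg and the opening 27 mm. Next I carry it to a standoff in front of the hook, loop turned square to the bar.

Emit:
{"method": "drive_tool", "body": {"targets": "0 5 10 0 0 -4 0.9;2.6 15 10 0 0 -6.5 0.9;2.6 18 10 0 0 -6.5 0.9;2.6 18 8 0 0 -6.5 0.9;2.6 18 7 0 0 -6.5 0.9;2.6 18 7 0 0 -6.5 0.9;2.6 18 7 0 0 -6.5 0.9;2.6 18 7 0 0 -6.5 0.9;2.6 18 0 0 0 -6.5 0.9;2.6 18 0 0 0 -6.5 0.9"}}

```text
time: 6.03
eef_pos: [623.8, -60.7, 280.3]
tool_rot: [0.559, 0.829, 0.0, 0.001]
force: [0.2, 0.7, -3.2]
opening: 26.9
grip_force: 50.1
```

Emit:
{"method": "drive_tool", "body": {"targets": "2.6 18 0 0 0 -6.5 0.9;2.6 18 0 0 0 -6.5 0.9;2.6 18 0 0 0 -6.5 0.9;2.6 18 0 0 0 -6.5 0.9;2.6 15 0 0 0 -5 0.9;2 10 0 0 0 0 0.9;0 8 0 0 0 0 0.9;0 0 0 0 0 0 0.9;0 0 0 0 0 0 0.9;0 0 0 0 0 0 0.9"}}

```text
time: 6.87
eef_pos: [638.3, 42.6, 279.3]
tool_rot: [0.759, 0.651, -0.0, 0.0]
force: [-0.2, 0.4, -4.0]
opening: 27.0
grip_force: 50.1
```

```bash
python3 - <<'E'
from h import *
from cell import bot
s=bot.observe();print(s['time'],s['eef_pos'],s['tool_rot'],s['q'],s['force'])
p=bot.camera_params('wrist');f=bot.grab_frame('wrist');np.save('w3.npy',p,allow_pickle=True);cv2.imwrite('pics/w3raw.png',f)
a=bot.grab_frame('scene');b=bot.grab_frame('side');cv2.imwrite('pics/scene3.png',a);cv2.imwrite('pics/side3.png',b)
z=lambda f,x,y,w,h:cv2.convertScaleAbs(cv2.resize(f[y:y+h,x:x+w],(400,300),interpolation=cv2.INTER_CUBIC),alpha=1.3)
print(proj(p,[[655,147,235],[650,117,245]]))
cv2.imwrite('pics/c3.png',np.vstack([np.hstack([cv2.resize(f,(400,250)),z(a,360,110,120,90)[:250]]),np.hstack([z(b,250,80,120,90),z(f,220,0,200,150)])]))
E
```

```text
6.8667 [638.32135267  42.62976599 279.33188537] [ 7.58765040e-01  6.51364358e-01 -2.30721689e-04  1.83607033e-04] [ 6.69406339e-02  5.27511308e-01  5.07814961e-01  1.55124941e+00
 -5.70479131e-04  1.78977089e+00] [-0.17433879  0.430704   -3.95123061]
[[323.18077587  37.40816405]
 [322.49015438 100.39567584]]
```

View pics/c3.png

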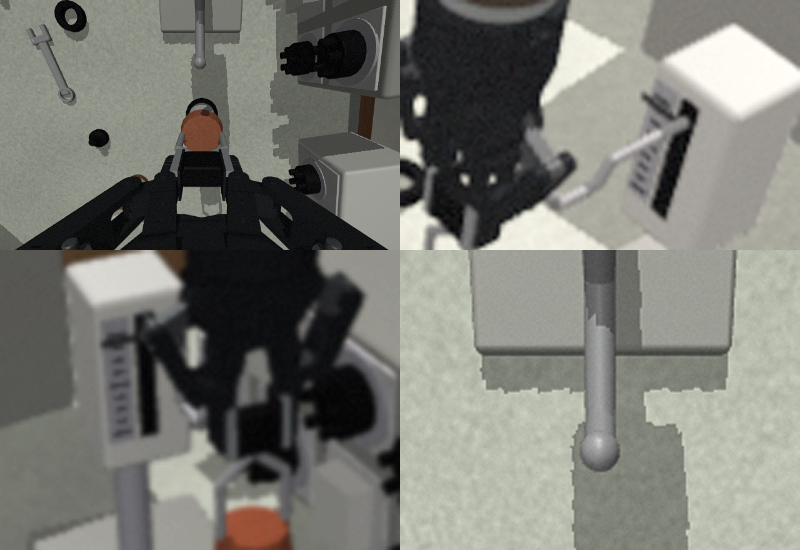

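The wrist view shows the hook's ball tip at (320,101), within 3 px of the prediction, with its bar running straight up the image. The column hangs upright and square in the jaws.

```bash
python3 - <<'E'
from h import *
p=np.load('w3.npy',allow_pickle=True).item();f=cv2.imread('pics/w3raw.png')
g=cv2.cvtColor(f,cv2.COLOR_BGR2GRAY)
R=cv2.Rodrigues(np.array(p['rvec'],float))[0];print(p['cx'],R[0],ray(p,(320,200))[0])
t=plane(p,(320,101),245);print('tip',t)
for z in(231,247):
    q=plane(p,(319.7,25),z);d=q-t;print(z,q,np.degrees(np.arctan2(d[1],d[0])))
# same-view: column's cap centre in wrist image vs tcp
hsv=cv2.cvtColor(f,cv2.COLOR_BGR2HSV);m=((hsv[...,0]<12)&(hsv[...,1]>110)&(hsv[...,2]>70));m[:,:260]=0;m[:,400:]=0
for c,s in blobs(m,200):print(c,s,plane(p,c,279.3-22-52))
E
```

```text
322.420026919247 [ 9.88221464e-01 -1.53030343e-01  2.29441700e-04] [649.39550472 113.56561357 405.00373636]
tip [648.72363345 116.90606699 245.        ]
231 [654.24659447 153.69554001 231.        ] 81.46231941866662
247 [653.80052683 150.00551107 247.        ] 81.27976044830505
[322.  209.8] [ 290  175   65   67 3360] [638.78295517  46.63394751 205.3       ]
```

Emit:
{"method": "drive_tool", "body": {"targets": "0 0 4 0 0 0 0.9;2 13 0 0 0 0 0.9;2 13 0 0 0 0 0.9;2 13 0 0 0 0 0.9;2 13 0 0 0 0 0.9;2 13 0 0 0 0 0.9;2 13 0 0 0 0 0.9;1.5 13 0 0 0 0 0.9;1.5 13 0 0 0 0 0.9;0 0 0 0 0 0 0.9"}}

```text
time: 7.85
eef_pos: [653.4, 151.2, 282.8]
tool_rot: [0.758, 0.653, 0.0, -0.001]
force: [0.3, 0.8, -4.4]
opening: 27.3
grip_force: 50.1
```

Emit:
{"method": "drive_tool", "body": {"targets": "0 0 0 0 0 0 0.9;0 0 -3 0 0 0 0.9;0 0 -3 0 0 0 0.9;0 0 -3 0 0 0 0.9;0 0 -3 0 0 0 0.9;0 0 -3 0 0 0 0.9;0 0 -3 0 0 0 0.9;0 0 -3 0 0 0 0.9;0 0 0 0 0 0 0.9;0 0 0 0 0 0 0.9"}}

```text
time: 8.68
eef_pos: [653.3, 147.4, 262.0]
tool_rot: [0.759, 0.651, -0.0, -0.0]
force: [-0.1, 0.5, -3.8]
opening: 27.0
grip_force: 50.0
```

```bash
python3 - <<'E'
from h import *
from cell import bot
s=bot.observe();print(s['time'],s['eef_pos'],s['tool_rot'],s['force'])
z=lambda f,x,y,w,h:cv2.convertScaleAbs(cv2.resize(f[y:y+h,x:x+w],(400,300),interpolation=cv2.INTER_CUBIC),alpha=1.4)
a=bot.grab_frame('scene');b=bot.grab_frame('side');f=bot.grab_frame('wrist')
cv2.imwrite('pics/c4.png',np.vstack([np.hstack([z(a,370,110,120,90),z(b,240,80,120,90)]),np.hstack([z(f,240,120,160,120),z(a,240,100,280,210)])]))
E
```

```text
8.6833 [653.26364387 147.39111012 261.9938777 ] [ 7.58802919e-01  6.51320221e-01 -2.76598566e-04 -1.48500100e-04] [-0.1462711   0.52542732 -3.80278416]
```

View pics/c4.png

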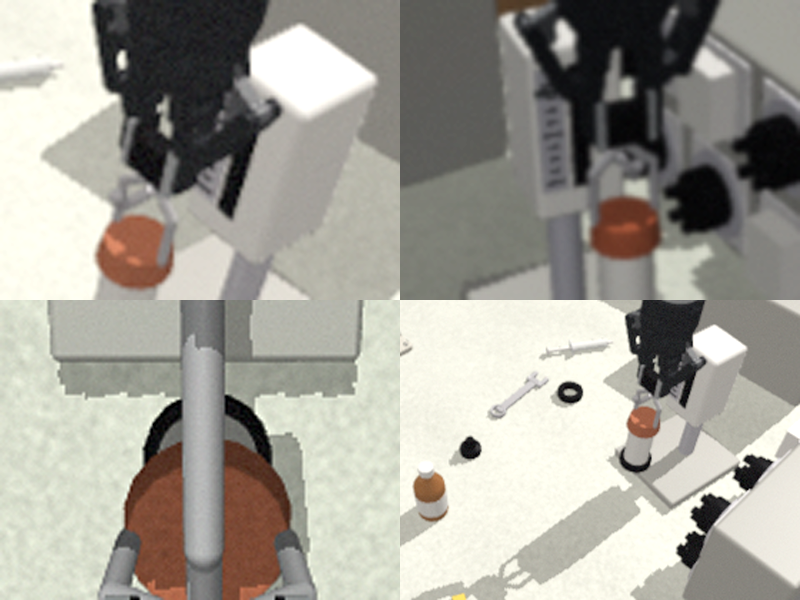

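In the wrist crop the bar runs through the loop, centred between its two sides, and the scene and side crops agree. Now I lower gently.

Emit:
{"method": "drive_tool", "body": {"targets": "0 0 -2 0 0 0 0.9;0 0 -2 0 0 0 0.9;0 0 -2 0 0 0 0.9;0 0 -2 0 0 0 0.9;0 0 -2 0 0 0 0.9;0 0 -2 0 0 0 0.9;0 0 -2 0 0 0 0.9;0 0 -2 0 0 0 0.9;0 0 0 0 0 0 0.9;0 0 0 0 0 0 0.9"}}

```text
time: 9.67
eef_pos: [653.2, 147.5, 246.2]
tool_rot: [0.759, 0.651, -0.0, -0.0]
force: [-0.9, 0.3, -2.5]
opening: 26.9
grip_force: 50.3
```

Emit:
{"method": "drive_tool", "body": {"targets": "0 0 -2 0 0 0 0.9;0 0 -2 0 0 0 0.9;0 0 -2 0 0 0 0.9;0 0 -2 0 0 0 0.9;0 0 -2 0 0 0 0.9;0 0 0 0 0 0 0.9;0 0 0 0 0 0 0.9;0 0 0 0 0 0 0.9;0 0 0 0 0 0 0.9;0 0 0 0 0 0 0.9"}}

```text
time: 10.5
eef_pos: [653.3, 147.5, 236.4]
tool_rot: [0.759, 0.651, -0.0, -0.0]
force: [-2.9, -0.4, -1.2]
opening: 27.3
grip_force: 50.4
```

```bash
python3 - <<'E'
from cell import bot
s=bot.observe();print(s['time'],s['eef_pos'],s['force'],s['ft_torque'])
E
```

```text
10.5 [653.33357297 147.49298444 236.40661006] [-2.91560767 -0.44971759 -1.22222216] [ 0.0347385   0.5444974  -0.06424183]
```

The sideways force of -2.9 N shows the hook bearing on the arch's slope just beside the peak, so I shift a little towards -x.

Emit:
{"method": "drive_tool", "body": {"targets": "-0.4 0 0 0 0 0 0.9;-0.4 0.1 0 0 0 0 0.9;-0.4 0 0 0 0 0 0.9;-0.4 0.1 0 0 0 0 0.9;0 0 0 0 0 0 0.9;0 0 0 0 0 0 0.9;0 0 0 0 0 0 0.9;0 0 0 0 0 0 0.9;0 0 0 0 0 0 0.9;0 0 0 0 0 0 0.9"}}

```text
time: 11.33
eef_pos: [652.5, 147.6, 236.6]
tool_rot: [0.759, 0.651, 0.001, 0.001]
force: [3.4, -0.2, -0.7]
opening: 27.5
grip_force: 50.4
```

```bash
python3 - <<'E'
from cell import bot
s=bot.observe();print(s['time'],s['eef_pos'],s['force'],s['ft_torque'])
E
```

```text
11.3333 [652.51553171 147.57854458 236.57484937] [ 3.39517563 -0.22191533 -0.66397101] [-0.08086901 -0.97934634 -0.0122452 ]
```

Emit:
{"method": "drive_tool", "body": {"targets": "0.4 -0.1 0 0 0 0 0.9;0.4 0 0 0 0 0 0.9;0 0 0 0 0 0 0.9;0 0 0 0 0 0 0.9;0 0 -1 0 0 0 0.9;0 0 -1 0 0 0 0.9;0 0 -1 0 0 0 0.9;0 0 0 0 0 0 0.9;0 0 0 0 0 0 0.9;0 0 0 0 0 0 0.9"}}

```text
time: 12.17
eef_pos: [652.6, 147.6, 233.3]
tool_rot: [0.759, 0.651, 0.0, -0.0]
force: [2.9, -0.2, -0.1]
opening: 27.2
grip_force: 50.5
```

```bash
python3 - <<'E'
from cell import bot
s=bot.observe();print(s['time'],s['eef_pos'],s['force'],s['ft_torque'])
E
```

```text
12.1667 [652.60183357 147.60087641 233.32958372] [ 2.93870349 -0.22851985 -0.10011361] [-0.056965   -0.69440171 -0.01486147]
```

Emit:
{"method": "drive_tool", "body": {"targets": "0.3 0 0 0 0 0 0.9;0.2 0 0 0 0 0 0.9;0 0 0 0 0 0 0.9;0 0 0 0 0 0 0.9;0 0 0 0 0 0 0.9;0 0 0 0 0 0 0.9;0 0 0 0 0 0 0.9;0 0 0 0 0 0 0.9;0 0 0 0 0 0 0.9;0 0 0 0 0 0 0.9"}}

```text
time: 13.0
eef_pos: [652.8, 147.6, 233.2]
tool_rot: [0.759, 0.651, -0.0, -0.0]
force: [-0.3, -0.1, 0.8]
opening: 27.5
grip_force: 50.4
```

Emit:
{"method": "drive_tool", "body": {"targets": "0 0 1 0 0 0 0.9;0 0 1 0 0 0 0.9;0 0 0 0 0 0 0.9;0 0 0 0 0 0 0.9;0 0 0 0 0 0 0.9;0 0 0 0 0 0 0.9;0 0 0 0 0 0 0.9;0 0 0 0 0 0 0.9;0 0 0 0 0 0 0.9;0 0 0 0 0 0 0.9"}}

```text
time: 13.83
eef_pos: [652.9, 147.6, 235.2]
tool_rot: [0.759, 0.651, -0.0, -0.0]
force: [-1.2, -0.0, -0.1]
opening: 27.2
grip_force: 50.5
```

Emit:
{"method": "drive_tool", "body": {"targets": "-0.2 0 0 0 0 0 0.9;0 0 0 0 0 0 0.9;0 0 0 0 0 0 0.66;0 0 0 0 0 0 0.64;0 0 0 0 0 0 0.62;0 0 0 0 0 0 0.6;0 0 0 0 0 0 0.58;0 0 0 0 0 0 0.56;0 0 0 0 0 0 0.54;0 0 0 0 0 0 0.52", "newtons": 20}}

```text
time: 14.67
eef_pos: [652.9, 147.6, 235.3]
tool_rot: [0.759, 0.651, 0.0, 0.0]
force: [1.2, -0.7, 0.2]
opening: 41.0
grip_force: 0.0
```

Emit:
{"method": "drive_tool", "body": {"targets": "0 0 0 0 0 0 0.5;0 0 0 0 0 0 0.5;0 0 0 0 0 0 0.5;0 0 0 0 0 0 0.5;0 0 0 0 0 0 0.5;0 0 0 0 0 0 0.5;0 0 0 0 0 0 0.5;0 0 0 0 0 0 0.5;0 0 0 0 0 0 0.5;0 0 0 0 0 0 0.5"}}

```text
time: 15.5
eef_pos: [652.9, 147.6, 235.3]
tool_rot: [0.759, 0.651, -0.0, -0.0]
force: [0.5, -0.0, -0.1]
opening: 42.6
grip_force: 0.0
```

Emit:
{"method": "drive_tool", "body": {"targets": "0 0 0 0 0 0 0.5;0 0 0 0 0 0 0.5;0 0 0 0 0 0 0.5;0 0 0 0 0 0 0.5;0 0 0 0 0 0 0.5;0 0 0 0 0 0 0.5;0 0 0 0 0 0 0.5;0 0 0 0 0 0 0.5;0 0 0 0 0 0 0.5;0 0 0 0 0 0 0.5"}}

```text
time: 16.33
eef_pos: [652.9, 147.6, 235.3]
tool_rot: [0.759, 0.651, -0.0, 0.0]
force: [-0.5, 0.6, 0.1]
opening: 42.8
grip_force: 0.0
```

Emit:
{"method": "drive_tool", "body": {"targets": "0 0 0 0 0 0 0.5;0 0 0 0 0 0 0.5;0 0 0 0 0 0 0.5;0 0 0 0 0 0 0.5;0 0 0 0 0 0 0.5;0 0 0 0 0 0 0.4;0 0 0 0 0 0 0.3;0 0 0 0 0 0 0.2;0 0 0 0 0 0 0.2;0 0 0 0 0 0 0.2"}}

```text
time: 17.17
eef_pos: [652.9, 147.6, 235.3]
tool_rot: [0.759, 0.651, -0.0, -0.0]
force: [0.1, 0.3, 0.8]
opening: 68.5
grip_force: 0.0
```

```bash
python3 - <<'E'
from h import *
from cell import bot
s=bot.observe();print(s['time'],s['eef_pos'],s['force'])
z=lambda f,x,y,w,h:cv2.convertScaleAbs(cv2.resize(f[y:y+h,x:x+w],(400,300),interpolation=cv2.INTER_CUBIC),alpha=1.4)
a=bot.grab_frame('scene');b=bot.grab_frame('side');f=bot.grab_frame('wrist')
cv2.imwrite('pics/c5.png',np.vstack([np.hstack([z(a,370,110,120,90),z(b,240,80,120,90)]),np.hstack([z(f,200,120,240,180),z(a,240,100,280,210)])]))
E
```

```text
17.1667 [652.91266799 147.57192591 235.29310177] [0.07928177 0.25814838 0.77753381]
```

View pics/c5.png

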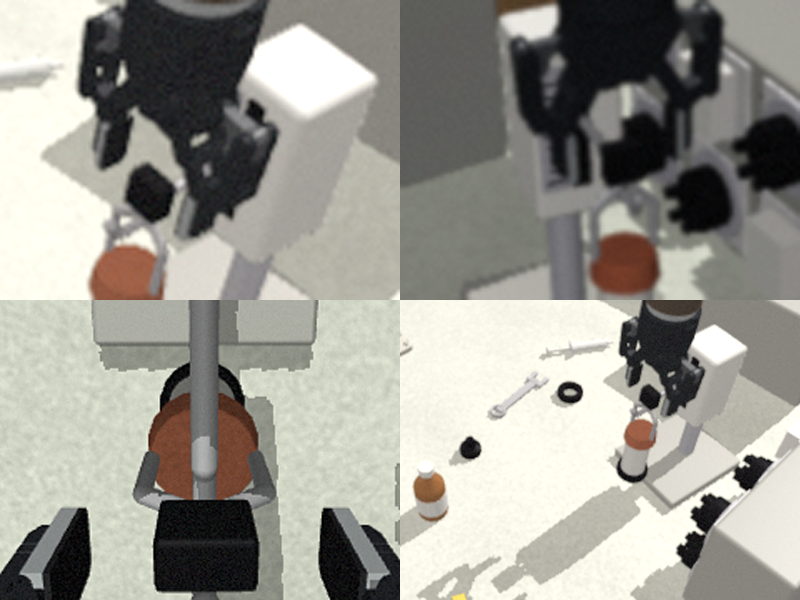

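The column hangs on the hook with its block free and centred between the open fingers, three seconds after release. Now I lift clear.

Emit:
{"method": "drive_tool", "body": {"targets": "0 0 4 0 0 0 0.2;0 0 6 0 0 0 0.2;0 0 8 0 0 0 0.2;0 0 10 0 0 0 0.2;0 0 10 0 0 0 0.2;0 0 10 0 0 0 0.2;0 0 12 0 0 0 0.2;0 0 12 0 0 0 0.2;0 0 15 0 0 0 0.2;0 0 15 0 0 0 0.2"}}

```text
time: 18.15
eef_pos: [652.8, 147.5, 339.0]
tool_rot: [0.759, 0.651, 0.0, 0.0]
force: [0.1, -0.1, 0.9]
opening: 68.3
grip_force: 0.0
```

Emit:
{"method": "drive_tool", "body": {"targets": "0 0 10 0 0 0 0.2;-10 0 5 0 0 0 0.2;-15 -5 0 0 0 0 0.2;-15 -5 0 0 0 0 0.2;-15 -5 0 0 0 0 0.2;-15 -5 0 0 0 0 0.2;-10 0 0 0 0 0 0.2;0 0 0 0 0 0 0.2;0 0 0 0 0 0 0.2;0 0 0 0 0 0 0.2"}}

```text
time: 18.98
eef_pos: [573.5, 127.8, 352.9]
tool_rot: [0.759, 0.651, 0.001, 0.0]
force: [0.9, 1.1, -1.3]
opening: 68.1
grip_force: 0.0
```

```bash
python3 - <<'E'
from h import *
from cell import bot
s=bot.observe();print(s['time'],s['eef_pos'],s['force'],np.abs(s['joint_velocities']).max())
a=[]
for i in range(5):a.append(bot.grab_frame('scene').astype(int))
for f in (a[0],a[-1]):
    h=cv2.cvtColor(f.astype(np.uint8),cv2.COLOR_BGR2HSV);m=((h[...,0]<12)&(h[...,1]>120)&(h[...,2]>90));print([c for c,_ in blobs(m)])
E
```

```text
18.9833 [573.54964005 127.75079745 352.94073557] [ 0.91868862  1.14748138 -1.26954012] 0.018155457617848272
[array([406.9, 193.9]), array([192.4, 277.2])]
[array([406.8, 193.8]), array([192.3, 277.2])]
```

```bash
python3 -c "
from cell import bot
print(bot.job_done())"
```

```text
the job is handed in; nothing more can be done
None
```

The long column hangs still on the scale hook with the hand clear, the short column did not move, and I handed the job in at about 19 s of the 50 s limit; no verdict was shown.

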